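Hang the rack plate on the loading stand

ROBOT

A 7-joint arm with a two-finger parallel gripper is mounted at the origin on the work surface. World frame = base frame: x ahead of the robot, y to its left, z up, the work surface at z = 0. Lengths are in m, angles in rad, forces in N, time in s.
With the tool pointing down it reaches from about 0.4 to 0.9 m from the base axis. Payload 5.5 kg.
Tool frame: the origin (TCP) lies at the centre of the arm's flange, where the gripper is bolted on; the fingertips stand 173 mm ahead of it and the grasp point (between the pads) lies 155 mm ahead of it; z points along the fingers, y is the line along which they close (so a half turn about z gives the same grasp; the last joint's range is limited). The gripper opens to 85 mm and grips with 20 to 120 N. Pads are 22 mm wide; open, the fingers measure 114 mm over their backs; the gripper's body (76 mm by 85 mm) begins 54 mm behind the grasp point. The pads swing forward as they close: fully open they stand 13 mm farther back than shut.
Start: joints at [1.401, 0.501, -0.427, 1.55, 0.221, 1.138, -0.21], TCP at [0.273, -0.59, 0.405] pointing down, gripper open.
Joint ranges: [-2.88, 2.88], [-0.31, 2.03], [-1.54, 1.56], [0.2, 2.42], [-1.41, 4.55], [0.19, 2.02], [-2.57, 2.57]. Speed limits (rad/s): [2.57, 2.57, 3.14, 3.14, 3.14, 3.14, 3.14].

INTERFACE

Orientations are given as a 3x3 rotation matrix whose columns are the frame's x, y, z axes.
In Python, from station import telemetry, get_image, r gives the robot as it stands. The module is installed in compiled form; this text tells all that it offers.
- The arm moves only by the tool servo_tool, never from a script. Its argument "commands" is a list of rows, each an object with "translation": the shift along the tool's x, y, z scaled (see below), a list of three; "spin": the turn about the tool's z scaled (see below); "fingers": the opening, from 0 (shut) to 1 (fully open). A call has 1 to 12 rows; each row shifts and turns the commanded pose from where the row before left it, along the tool's axes as they then stand; what a row does not reach is not made up. The controller multiplies each number of a shift by 0.5 m and each number of a turn by 90 degrees. A row lasts 1/10 s, in which the tool goes at most 50 mm and 8.59 degrees, less where a joint would pass 70% of its speed; a pose out of reach is approached as far as the arm can. A call with a number of a shift or a turn outside -1 to 1 is refused whole. A call with a gripper value outside its range is refused whole. The fingers move at their own pace and stop on an object; the grip force is fixed at half the most. Time passes only in rows, so rows that do not move let the fingers close. It gives the time, the measured TCP pose, the force, the opening and the grip force at its end, in the units of the state.
- telemetry.state(): the state, without advancing time (a new reading comes with each control period).
- get_image(name): name is "scene" or "top" or "wrist"; returns a dict with "image" (420x560x3 uint8, red, green, blue), "z_map" (420x560 float32, m along the optical axis (not along the pixel's ray), 0 where there is no reading), "vfov" (degrees; the focal length in pixels is half the picture's height over the tangent of half this angle, whatever the lens; pixels are square), "cx", "cy" (the principal point, pixels), "world_to_cam" (4x4, takes a point from world to camera coordinates). Camera axes: x right, y down, z forward; pixel columns grow to the right and rows downward; lengths in m; the calibration is good to about 2 mm. A picture is of the moment at which its call begins.
- r.finish_job(): hands the job in; it is judged then, once.
The state is a dict: "time": time; "joint_positions": joint angles; "qd": joint speeds; "joint_efforts": joint torques, N m; "tcp_pos": TCP position; "tool_rot": TCP orientation; "ft_force": force on the tool from outside, world axes, zero at the start; "ft_torque": the same for the moment, N m; "grip_width": finger opening in m; "grasp_force": force on a finger pad.
Only numpy, scipy, OpenCV 4.12 (cv2) and the standard library are available. Lean on these libraries where they do the work, as an engineer would, in place of code of your own. Each camera call takes 0.05 s, during which the arm holds its last target. There are 200 camera calls.

TASK

Get the perforated rack plate ready for loading: swing the keeper arm on the sloping stand open (well up the slope), hang the plate by its two locating holes (the pair set apart from the row of tube holes) on the stand's two pins so that it lies flush on the board, handle outwards and below the pins, then swing the keeper fully shut again across the plate's upper margin. Let go of everything, and leave the other things on the bench where they are.

Things in the scene. Friction and masses are not known exactly. Their poses are not given: they have to be found in the camera images.
- board: Face of the fixed loading stand: plain black board, 180 mm up the slope x 250 mm across, 28 degrees from level, high edge towards the robot (it faces away from it), turned up to 0.22 rad; two steel pins on it. Origin: centre of the face, 80 mm above the bench. x up the slope, y across (to the robot's right), z straight out of the face. A 6 mm high ridge runs along the low edge.
- pin_left (a point): Foot of the pin on the +y side, on the face, at board x = 18 mm, y = +65 mm; axes as the board's. Both pins are steel, 12 mm in diameter, and stand 32 mm out along the board's z; the last 11 mm taper to 5 mm.
- pin_right (a point): Foot of the pin on the -y side, on the board's face, at board x = 18 mm, y = -65 mm; axes as the board's.
- keeper (a joint): Flat steel arm 14 mm wide, 80 mm long, pivoted near the board's upper corner on the -y side (board x = 44, y = -108 mm); turns parallel to the board, 12 to 18 mm off the face, and stays where left (friction about 1 N at its post). Rad: 0 = shut, lying along board +y over the place of the plate's upper margin; grows as it swings up the slope; 1.5 = fully open. Starts at 0 to 0.3.
- keeper_post (a point): Middle of the round steel post on the keeper's free end, to hold or push it by: 18 mm in diameter, standing out along the board's z from 18 to 54 mm off the face, 70 mm from the pivot. This point is 36 mm off the face. Axes are the board's when the keeper is shut and turn with it.
- plate: White perforated tube-rack plate with a bow handle, loose, 0.2 to 0.3 kg, flat on the bench, handle up: 120 (x) x 170 (y) x 8 mm. Origin: centre of the underside, z up. The locating holes lie on its +x half (nearest the robot at first, turned up to 0.6 rad), alone; a row of seven 17 mm tube holes runs along the -x edge. Hung, its axes match the board's and its origin is at board x = -10, y = 0, z = 0 mm.
- hole_left (a point): Centre of the +y locating hole, 15 mm in diameter and through the 8 mm plate, on the underside at plate x = 28 mm, y = +65 mm.
- hole_right (a point): Centre of the -y locating hole, 15 mm in diameter, on the underside at plate x = 28 mm, y = -65 mm.
- handle (a point): Centre of the grip bar of the plate's bow handle, at plate x = -14 mm, y = 0, 45 mm above the underside. The bar is 80 mm long along y, 16 mm thick along x and 14 mm tall, with open space below it (feet at y = +-32 mm).
- dishes: Stack of three flat round dishes, 62 mm across, 44 mm tall; origin under its centre. Bystander.
- reagent: Small amber bottle, 44 mm across, 85 mm tall; origin under its centre. Bystander.
- tipbox: Box of pipette tips, 85 x 120 x 65 mm; origin under its centre. Bystander.
- slidebox: Flat cardboard box, 80 x 100 x 30 mm; origin under its centre. Bystander.
There are look-alikes about, which are no part of the job. Leave any orange look-alike of the plate alone.

How it is judged:
On the way, in this order (a step that is already met when the one before it is completed fails the run):
1. the keeper is swung open (value of joint keeper above 0.8 rad), for 0.2 s.
2. the plate hangs with both holes on the two pins, flush on the board, while the keeper is open (x of hole_left in the frame of board between 0.013 and 0.023 m and y of hole_left in the frame of board between 0.06 and 0.07 m and z of each of hole_left, hole_right in the frame of board below 0.004 m and x of hole_right in the frame of board between 0.013 and 0.023 m and y of hole_right in the frame of board between -0.07 and -0.06 m and x of plate in the frame of board between -0.016 and -0.004 m and angle between the z axis of plate and the z axis of board, either way round below 0.06 rad and value of joint keeper above 0.7 rad), for 0.2 s.
3. the keeper is shut across the plate (value of joint keeper below 0.15 rad), for 0.2 s.
At the end, for the whole second after the job is handed in: The plate hangs on the stand with each locating hole within 5 mm of its pin's axis both ways and its underside within 4 mm of the board's face at both holes, plate parallel to the board within 0.06 rad and its centre below the pins; the keeper is shut (under 0.15 rad); the plate is at rest (x of hole_left in the frame of board between 0.013 and 0.023 m and y of hole_left in the frame of board between 0.06 and 0.07 m and z of each of hole_left, hole_right in the frame of board below 0.004 m and x of hole_right in the frame of board between 0.013 and 0.023 m and y of hole_right in the frame of board between -0.07 and -0.06 m and x of plate in the frame of board between -0.016 and -0.004 m and angle between the z axis of plate and the z axis of board, either way round below 0.06 rad and value of joint keeper below 0.15 rad and linear speed of plate below 0.02 m/s); the robot touches nothing.
It fails at once if a bystander on the bench is moved more than 30 mm (distance of any of dishes, reagent, tipbox, slidebox from where it was at the start of the episode above 0.03 m).
It also fails if it takes over 72 s, if anything falls off the work surface, if the arm or the gripper's body presses on something with over 40 N, if the wrist force passes 120 N, or if a joint passes its speed limit or range.

## Working session

There is one attempt and no reset: what is moved stays moved. The work goes in short steps, Python scripts to look and compute and a tool call to move; the robot and the scene stay as the last step left them, time stands still between calls to the robot, and variables do not carry over. Pictures are saved under pics/ and viewed, at most 10 in all, crops included, and the job is handed in when it is done.

Besides the shell and the picture viewer there is one more tool, called as a command line: name --argument value ..., lists and objects as JSON in quotes. servo_tool: Moves the arm, as the interface text tells. Shifts and turns lie within -1 to 1; 1 stands for 0.5 m of shift or 90 degrees of turn. Its arguments: {"type":"object","properties":{"commands":{"type":"array"}},"required":["commands"]}

```bash
mkdir -p pics; cat > h.py <<'E'
import numpy as np, cv2
from station import telemetry, get_image, r
def grab(n,save=None):
    d=get_image(n)
    if save: cv2.imwrite('pics/'+save,d['image'][:,:,::-1])
    d['f']=d['image'].shape[0]/2/np.tan(np.radians(d['vfov'])/2)
    return d
def ray(d,u,v):
    T=np.array(d['world_to_cam']);R=T[:3,:3];t=T[:3,3]
    c=-R.T@t; w=R.T@np.array([(u-d['cx'])/d['f'],(v-d['cy'])/d['f'],1.])
    return c,w
def onplane(d,u,v,z):
    c,w=ray(d,u,v); return c+w*(z-c[2])/w[2]
def cloud(d):
    z=d['z_map'];v,u=np.mgrid[:z.shape[0],:z.shape[1]]
    P=np.stack([(u-d['cx'])/d['f']*z,(v-d['cy'])/d['f']*z,z],-1)
    T=np.array(d['world_to_cam']);return (P-T[:3,3])@T[:3,:3]
def proj(d,p):
    T=np.array(d['world_to_cam']);q=T[:3,:3]@np.asarray(p)+T[:3,3]
    return q[:2]/q[2]*d['f']+[d['cx'],d['cy']]
E
python3 - <<'E'
from h import *
a=grab('top','top0.png');b=grab('scene','sc0.png');
for d in(a,b):
    print(d['f'],d['cx'],d['cy'],ray(d,280,210))
s=telemetry.state();print(s['tcp_pos'],s['tool_rot'],s['time'])
E
```

```text
478.27551735736245 276.7584198647632 199.98863114601073 (array([ 0.36844662, -0.01299844,  1.32239868]), array([ 0.09735374,  0.00507798, -0.99548006]))
461.55487731648327 280.06066031367345 210.7484648110855 (array([0.91290679, 0.63224536, 1.17841195]), array([-0.3046859 , -0.47831201, -0.82364238]))
[ 0.27240171 -0.58981228  0.40375694] [[ 9.07782483e-01  4.19440630e-01 -7.22485912e-04]
 [ 4.19441252e-01 -9.07781053e-01  1.61158066e-03]
 [ 2.01033860e-05 -1.76600509e-03 -9.99998440e-01]] 0.1
```

View pics/top0.png

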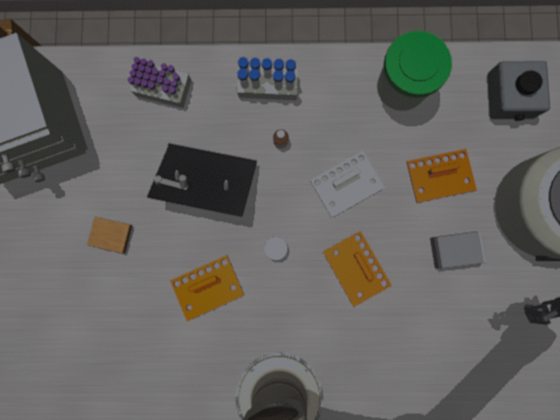

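View pics/sc0.png

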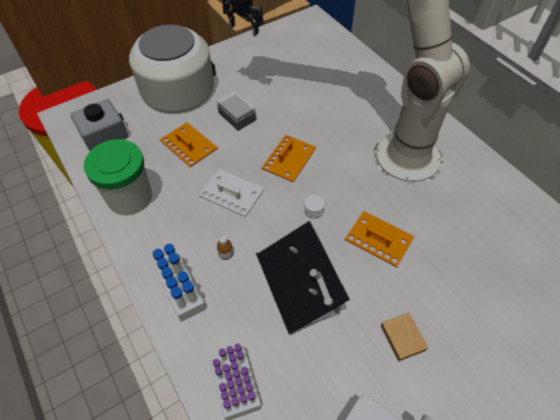

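The top view shows the board at (203,180), keeper post near (183,181), the white plate at (347,184) and three orange look-alikes. The scene view shows the board at (302,277) and the plate at (232,192). Next I'll measure from both cameras' depth.

```bash
cat >> h.py <<'E'
def fitboard(d,box):
    P=cloud(d);u0,u1,v0,v1=box
    im=d['image'].astype(int);m=np.zeros(im.shape[:2],bool);m[v0:v1,u0:u1]=1
    m&=(im.max(2)<45)&(d['z_map']>0)&(P[...,2]>.03)&(P[...,2]<.135)
    Q=P[m]
    for _ in range(6):
        c=Q.mean(0);n=np.linalg.svd(Q-c,full_matrices=False)[2][2];n*=np.sign(n[2])
        Q=Q[abs((Q-c)@n)<.003]
    return Q,c,n
E
python3 - <<'E'
from h import *
a=grab('top');b=grab('scene')
for d,box in((a,(140,265,135,225)),(b,(245,360,215,340))):
    Q,c,n=fitboard(d,box)
    print('board n',n,'tilt',np.degrees(np.arccos(n[2])),len(Q))
    x=np.array([0,0,1.])-n*n[2];x/=np.linalg.norm(x);y=np.cross(n,x)
    q=np.c_[(Q-c)@x,(Q-c)@y].astype(np.float32);R=cv2.minAreaRect(q);print(R)
    o=c+x*R[0][0]+y*R[0][1];print('origin',o,'yaw x',np.arctan2(-x[1],-x[0]))
    # things above the face
    P=cloud(d);L=(P-o)@np.c_[x,y,n]
    m=(abs(L[...,0])<.13)&(abs(L[...,1])<.13)&(L[...,2]>.012)&(L[...,2]<.07)&(d['z_map']>0)
    k,lab,st,ce=cv2.connectedComponentsWithStats(m.astype(np.uint8))
    for i in range(1,k):
        if st[i,4]>3: print(st[i],L[lab==i].mean(0),L[lab==i].max(0))
for d,box in((a,(305,390,145,220)),(b,(195,270,165,220))):
    P=cloud(d);u0,u1,v0,v1=box;m=np.zeros(P.shape[:2],bool);m[v0:v1,u0:u1]=1
    m&=(P[...,2]>.004)&(P[...,2]<.06)&(d['z_map']>0)
    k,lab,st,ce=cv2.connectedComponentsWithStats(m.astype(np.uint8));i=1+st[1:,4].argmax()
    Q=P[lab==i];print('plate',st[i],cv2.minAreaRect(Q[:,:2].astype(np.float32)),np.percentile(Q[:,2],[10,50,90,99]))
    h=P[(lab==i)&(P[...,2]>.04)];print('handle',h.mean(0),cv2.minAreaRect(h[:,:2].astype(np.float32)))
    H=P[...,2];print('bench z',np.median(H[v0-6:v0,u0:u1]))
E
```

```text
board n [ 0.45806794 -0.09609754  0.88370755] tilt 27.907111299850992 4010
((-0.003415606915950775, -0.005381636321544647), (0.18104040622711182, 0.24484123289585114), 0.0554046668112278)
origin [0.57576415 0.19354185 0.08102258] yaw x -0.2067899513670936
[154 170  34  19 272] [ 0.04500261 -0.06699818  0.02609587] [ 0.05789914 -0.03069296  0.05917406]
[224 180   4   7  24] [0.01901456 0.06366773 0.02438968] [0.02259234 0.06788807 0.03560852]
board n [ 0.45889389 -0.09540535  0.88335396] tilt 27.950365215515298 4243
((0.00014325976371765137, 0.0040882304310798645), (0.17520202696323395, 0.24654296040534973), 0.16827113926410675)
origin [0.5762983  0.19752537 0.08089145] yaw x -0.20498279241874515
[290 247   6   5  21] [0.019566   0.06422428 0.02415205] [0.02409575 0.06800526 0.0341784 ]
[310 269  23  36 244] [ 0.04792789 -0.06788173  0.02640695] [ 0.05848164 -0.02828503  0.05816413]
[310 288   6   6  24] [ 0.01944378 -0.06516128  0.0234399 ] [ 0.02354045 -0.05753612  0.03522172]
plate [ 310  149   74   69 2269] ((0.5719287395477295, -0.19206160306930542), (0.12693101167678833, 0.1788371503353119), 29.333839416503906) [0.00518697 0.00829723 0.01340482 0.05381217]
handle [ 0.58250513 -0.18474561  0.05092303] ((0.5829363465309143, -0.18502454459667206), (0.016187215223908424, 0.07957731932401657), 28.951587677001953)
bench z -1.2461659132254346e-05
plate [ 200  167   66   50 1551] ((0.5665402412414551, -0.1957942545413971), (0.13397671282291412, 0.18743690848350525), 29.9490966796875) [0.00554651 0.00918588 0.02624442 0.05573708]
handle [ 0.58179215 -0.1818971   0.0509005 ] ((0.5813275575637817, -0.18353554606437683), (0.019933830946683884, 0.07986198365688324), 26.72488021850586)
bench z 0.0012254801834721862
```

```bash
cat >> h.py <<'E'
O=np.array([.576,.196,.081]);N=np.array([.4585,-.0957,.8835]);N/=np.linalg.norm(N)
X=np.array([0,0,1.])-N*N[2];X/=np.linalg.norm(X);Y=np.cross(N,X)
B=np.c_[X,Y,N]
def W(x,y,z): return O+B@np.array([x,y,z])/1000
def L(P): return (P-O)@B*1000
def post(th,z=36): return W(44+70*np.sin(th),-108+70*np.cos(th),z)
def rows(legs,fing,pos=None,yaw=None,step=.045,turn=8):
    """legs: (target tcp, yaw of tool y deg). prints rows in tool axes"""
    s=telemetry.state()
    R=np.array(s['tool_rot'])
    p=np.array(s['tcp_pos']) if pos is None else np.array(pos)
    w=np.degrees(np.arctan2(R[1,1],R[0,1])) if yaw is None else yaw
    out=[]
    for t,tw in legs:
        t=p if t is None else np.array(t); tw=w if tw is None else tw
        dw=(tw-w+90)%180-90
        n=max(1,int(np.ceil(max(np.linalg.norm(t-p)/step,abs(dw)/turn))))
        for i in range(n):
            a=np.radians(w);y=np.array([np.cos(a),np.sin(a),0]);z=np.array([0,0,-1.]);x=np.cross(y,z)
            d=(t-p)/n; out.append('{"translation":[%.4f,%.4f,%.4f],"spin":%.4f,"fingers":%g}'%(*(np.array([x@d,y@d,z@d])/.5),-dw/n/90,fing))
            w+=dw/n
        p=t
    print(p,w,len(out))
    for i in range(0,len(out),12): print(',\n'.join(out[i:i+12]),'\n--')
E
python3 - <<'E'
from h import *
for n in('top','scene'):
    d=grab(n);l=L(cloud(d));m=(abs(l[...,0]-55)<40)&(abs(l[...,1]+40)<40)&(l[...,2]>48)&(l[...,2]<62)&(d['z_map']>0)
    q=l[m];print(len(q),q.mean(0),q.min(0),q.max(0))
th=.07
p=post(th);print(p,p+[0,0,.157])
rows([(p+[0,0,.157+.05],-11.8)],.5)
E
```

```text
38 [ 48.55688484 -37.21792098  53.11499916] [ 38.59628643 -45.32436597  48.67560441] [ 55.81461838 -29.67503066  56.59725256]
41 [ 49.92511079 -38.67297165  53.59649507] [ 42.13879503 -46.60078277  49.10596712] [ 58.50719448 -29.55318897  58.54569539]
[0.55801634 0.23874767 0.13570924] [0.55801634 0.23874767 0.29270924]
[0.55801634 0.23874767 0.34270924] -11.799999999999958 20
{"translation":[0.0607,-0.0633,0.0062],"spin":-0.0297,"fingers":0.5},
{"translation":[0.0636,-0.0604,0.0062],"spin":-0.0297,"fingers":0.5},
{"translation":[0.0663,-0.0573,0.0062],"spin":-0.0297,"fingers":0.5},
{"translation":[0.0689,-0.0542,0.0062],"spin":-0.0297,"fingers":0.5},
{"translation":[0.0713,-0.0509,0.0062],"spin":-0.0297,"fingers":0.5},
{"translation":[0.0736,-0.0475,0.0062],"spin":-0.0297,"fingers":0.5},
{"translation":[0.0758,-0.0441,0.0062],"spin":-0.0297,"fingers":0.5},
{"translation":[0.0777,-0.0405,0.0062],"spin":-0.0297,"fingers":0.5},
{"translation":[0.0795,-0.0368,0.0062],"spin":-0.0297,"fingers":0.5},
{"translation":[0.0812,-0.0331,0.0062],"spin":-0.0297,"fingers":0.5},
{"translation":[0.0826,-0.0293,0.0062],"spin":-0.0297,"fingers":0.5},
{"translation":[0.0839,-0.0254,0.0062],"spin":-0.0297,"fingers":0.5} 
--
{"translation":[0.0850,-0.0214,0.0062],"spin":-0.0297,"fingers":0.5},
{"translation":[0.0859,-0.0175,0.0062],"spin":-0.0297,"fingers":0.5},
{"translation":[0.0866,-0.0134,0.0062],"spin":-0.0297,"fingers":0.5},
{"translation":[0.0871,-0.0094,0.0062],"spin":-0.0297,"fingers":0.5},
{"translation":[0.0875,-0.0053,0.0062],"spin":-0.0297,"fingers":0.5},
{"translation":[0.0876,-0.0012,0.0062],"spin":-0.0297,"fingers":0.5},
{"translation":[0.0876,0.0029,0.0062],"spin":-0.0297,"fingers":0.5},
{"translation":[0.0874,0.0069,0.0062],"spin":-0.0297,"fingers":0.5} 
--
```

servo_tool --commands '[{"translation": [0.061, -0.063, 0], "spin": -0.03, "fingers": 0.5}, {"translation": [0.064, -0.06, 0], "spin": -0.03, "fingers": 0.5}, {"translation": [0.066, -0.057, 0], "spin": -0.03, "fingers": 0.5}, {"translation": [0.069, -0.054, 0], "spin": -0.03, "fingers": 0.5}, {"translation": [0.071, -0.051, 0], "spin": -0.03, "fingers": 0.5}, {"translation": [0.074, -0.048, 0], "spin": -0.03, "fingers": 0.5}, {"translation": [0.076, -0.044, 0], "spin": -0.03, "fingers": 0.5}, {"translation": [0.078, -0.04, 0], "spin": -0.03, "fingers": 0.5}, {"translation": [0.08, -0.037, 0], "spin": -0.03, "fingers": 0.5}, {"translation": [0.081, -0.033, 0], "spin": -0.03, "fingers": 0.5}, {"translation": [0.083, -0.029, 0], "spin": -0.03, "fingers": 0.5}, {"translation": [0.084, -0.025, 0], "spin": -0.03, "fingers": 0.5}]'

```text
time: 1.5
tcp_pos: [0.4439, -0.0906, 0.4051]
tool_rot: [[0.54, 0.841, 0.001], [0.841, -0.54, -0.001], [-0.0, 0.001, -1.0]]
ft_force: [0.4, 0.3, 0.3]
grip_width: 0.0429
grasp_force: 0.0
```

servo_tool --commands '[{"translation": [0.085, -0.021, 0], "spin": -0.03, "fingers": 0.5}, {"translation": [0.086, -0.017, 0], "spin": -0.03, "fingers": 0.5}, {"translation": [0.087, -0.013, 0], "spin": -0.03, "fingers": 0.5}, {"translation": [0.087, -0.009, 0.01], "spin": -0.03, "fingers": 0.5}, {"translation": [0.088, -0.005, 0.01], "spin": -0.03, "fingers": 0.5}, {"translation": [0.088, -0.001, 0.01], "spin": -0.03, "fingers": 0.5}, {"translation": [0.088, 0.003, 0.01], "spin": -0.03, "fingers": 0.5}, {"translation": [0.087, 0.007, 0.01], "spin": -0.03, "fingers": 0.5}, {"translation": [0, 0, 0], "spin": 0, "fingers": 0.5}]'

```text
time: 2.4
tcp_pos: [0.5556, 0.2469, 0.3793]
tool_rot: [[0.185, 0.983, -0.001], [0.983, -0.185, 0.006], [0.005, -0.002, -1.0]]
ft_force: [-0.6, -0.4, 0.2]
grip_width: 0.0425
grasp_force: 0.0
```

```bash
python3 - <<'E'
from h import *
s=telemetry.state();print(s['tcp_pos'],s['tool_rot'],s['grip_width'],s['time'],s['joint_positions'])
d=grab('wrist','w1.png')
l=L(cloud(d));m=(abs(l[...,0]-50)<25)&(abs(l[...,1]+38)<25)&(l[...,2]>48)&(l[...,2]<60)&(d['z_map']>0)
q=l[m];print(len(q),q.mean(0) if len(q) else 0)
th=.07
rows([(post(th)+[0,0,.207],-11.8),(post(th)+[0,0,.155],-11.8)],.5)
E
```

```text
[0.5555612  0.2469011  0.37929894] [[ 0.18513824  0.98271197 -0.00100953]
 [ 0.98269733 -0.18512958  0.00574405]
 [ 0.00545785 -0.0020555  -0.99998299]] 0.04252144185615652 2.4 [ 0.18279573  0.57479311 -0.89455796  1.67641949  0.48297378  1.12615872
 -1.03191714]
433 [ 49.25055812 -39.22496295  52.23843043]
[0.55801634 0.23874767 0.29070924] -11.799999999999999 3
{"translation":[-0.0092,0.0065,0.0729],"spin":0.0103,"fingers":0.5},
{"translation":[0.0000,0.0000,0.0520],"spin":-0.0000,"fingers":0.5},
{"translation":[0.0000,0.0000,0.0520],"spin":-0.0000,"fingers":0.5} 
--
```

View pics/w1.png

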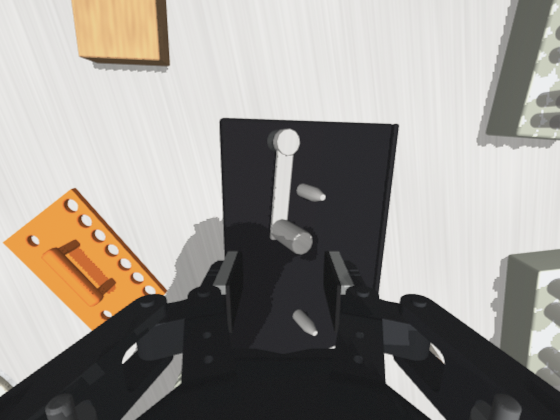

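servo_tool --commands '[{"translation": [-0.009, 0.007, 0.073], "spin": 0.01, "fingers": 0.5}, {"translation": [0, 0, 0.052], "spin": 0, "fingers": 0.5}, {"translation": [0, 0, 0.052], "spin": 0, "fingers": 0.45}, {"translation": [0, 0, 0], "spin": 0, "fingers": 0.4}]'

```text
time: 2.85
tcp_pos: [0.558, 0.232, 0.2878]
tool_rot: [[0.212, 0.977, -0.006], [0.977, -0.212, -0.004], [-0.005, -0.005, -1.0]]
ft_force: [0.9, -0.4, -0.0]
grip_width: 0.0342
grasp_force: 0.0
```

```bash
python3 - <<'E'
from h import *
s=telemetry.state();print(s['ft_force'],s['tcp_pos'])
rows([(post(t)+[0,0,.155],-11.8-np.degrees(t-.07)) for t in np.linspace(.07,1.5,13)[1:]],.4)
E
```

```text
[ 0.88755709 -0.36211143 -0.01996874] [0.55797154 0.23203845 0.28780439]
[0.51511643 0.31397702 0.3211213 ] -93.73296470370772 12
{"translation":[0.0152,-0.0174,-0.0136],"spin":0.0711,"fingers":0.4},
{"translation":[0.0024,-0.0147,-0.0076],"spin":0.0759,"fingers":0.4},
{"translation":[0.0026,-0.0148,-0.0073],"spin":0.0759,"fingers":0.4},
{"translation":[0.0028,-0.0149,-0.0069],"spin":0.0759,"fingers":0.4},
{"translation":[0.0029,-0.0151,-0.0064],"spin":0.0759,"fingers":0.4},
{"translation":[0.0030,-0.0153,-0.0058],"spin":0.0759,"fingers":0.4},
{"translation":[0.0030,-0.0156,-0.0052],"spin":0.0759,"fingers":0.4},
{"translation":[0.0030,-0.0158,-0.0045],"spin":0.0759,"fingers":0.4},
{"translation":[0.0029,-0.0160,-0.0037],"spin":0.0759,"fingers":0.4},
{"translation":[0.0028,-0.0162,-0.0028],"spin":0.0759,"fingers":0.4},
{"translation":[0.0026,-0.0164,-0.0019],"spin":0.0759,"fingers":0.4},
{"translation":[0.0024,-0.0165,-0.0010],"spin":0.0759,"fingers":0.4} 
--
```

servo_tool --commands '[{"translation": [0.015, -0.017, -0.013], "spin": 0.071, "fingers": 0.35}, {"translation": [0.0024, -0.015, -0.0076], "spin": 0.076, "fingers": 0.35}, {"translation": [0.0026, -0.015, -0.0073], "spin": 0.076, "fingers": 0.35}, {"translation": [0.0028, -0.015, -0.007], "spin": 0.076, "fingers": 0.35}, {"translation": [0.003, -0.015, -0.0064], "spin": 0.076, "fingers": 0.35}, {"translation": [0.003, -0.0153, -0.0058], "spin": 0.076, "fingers": 0.35}, {"translation": [0.003, -0.0156, -0.0052], "spin": 0.076, "fingers": 0.35}, {"translation": [0.003, -0.0158, -0.0045], "spin": 0.076, "fingers": 0.35}, {"translation": [0.003, -0.016, -0.0037], "spin": 0.076, "fingers": 0.35}, {"translation": [0.003, -0.0162, -0.0028], "spin": 0.076, "fingers": 0.35}, {"translation": [0.0026, -0.0164, -0.002], "spin": 0.076, "fingers": 0.35}, {"translation": [0.0024, -0.0165, -0.001], "spin": 0.076, "fingers": 0.35}]'

```text
time: 4.05
tcp_pos: [0.5172, 0.3161, 0.3267]
tool_rot: [[0.997, -0.072, 0.003], [-0.072, -0.997, 0.0], [0.003, -0.0, -1.0]]
ft_force: [0.9, -1.3, 0.8]
grip_width: 0.0299
grasp_force: 0.7
```

```bash
python3 - <<'E'
from h import *
s=telemetry.state();print(s['ft_force'],s['tcp_pos'],s['grip_width'],L(np.array(s['tcp_pos'])-[0,0,.155]))
for n in ('scene','top'):
    d=grab(n,n+'2.png');l=L(cloud(d));m=(l[...,0]>30)&(l[...,0]<150)&(l[...,1]>-140)&(l[...,1]<0)&(l[...,2]>8)&(l[...,2]<22)&(d['z_map']>0)
    q=l[m];print(len(q),q.mean(0) if len(q) else 0)
E
```

```text
[ 0.9279914  -1.29982751  0.77215715] [0.51718038 0.31614916 0.3266604 ] 0.02987298246320573 [ 115.02616831 -105.59641345   41.63237222]
169 [  68.77950035 -105.92902123   18.00668532]
89 [  53.28286894 -105.69225448   18.142554  ]
```

View pics/scene2.png

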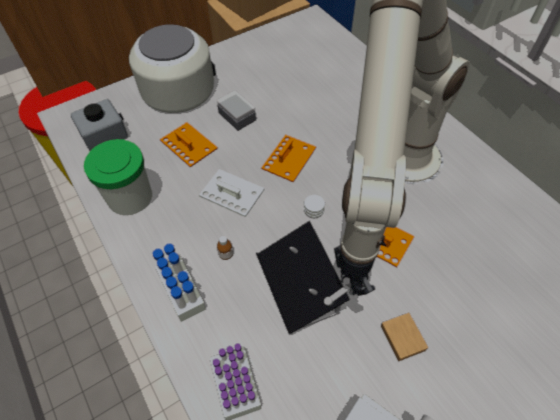

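```bash
python3 - <<'E'
from h import *
s=telemetry.state();p=np.array(s['tcp_pos'])
rows([(p+[0,0,.09],None),([.582,-.184,.36],-61)],1)
E
```

```text
[ 0.582 -0.184  0.36 ] -61.0 15
{"translation":[0.0000,0.0000,-0.0600],"spin":-0.0000,"fingers":1},
{"translation":[0.0000,0.0000,-0.0600],"spin":-0.0000,"fingers":1},
{"translation":[0.0000,0.0000,-0.0600],"spin":-0.0000,"fingers":1},
{"translation":[0.0164,0.0827,0.0094],"spin":-0.0304,"fingers":1},
{"translation":[0.0124,0.0834,0.0094],"spin":-0.0304,"fingers":1},
{"translation":[0.0084,0.0839,0.0094],"spin":-0.0304,"fingers":1},
{"translation":[0.0044,0.0842,0.0094],"spin":-0.0304,"fingers":1},
{"translation":[0.0004,0.0843,0.0094],"spin":-0.0304,"fingers":1},
{"translation":[-0.0036,0.0842,0.0094],"spin":-0.0304,"fingers":1},
{"translation":[-0.0076,0.0839,0.0094],"spin":-0.0304,"fingers":1},
{"translation":[-0.0116,0.0835,0.0094],"spin":-0.0304,"fingers":1},
{"translation":[-0.0156,0.0828,0.0094],"spin":-0.0304,"fingers":1} 
--
{"translation":[-0.0195,0.0820,0.0094],"spin":-0.0304,"fingers":1},
{"translation":[-0.0234,0.0810,0.0094],"spin":-0.0304,"fingers":1},
{"translation":[-0.0272,0.0798,0.0094],"spin":-0.0304,"fingers":1} 
--
```

servo_tool --commands '[{"translation": [0, 0, -0.06], "spin": 0, "fingers": 0.4}, {"translation": [0, 0, -0.06], "spin": 0, "fingers": 0.4}, {"translation": [0, 0, -0.06], "spin": 0, "fingers": 1}, {"translation": [0.0164, 0.0827, 0.0094], "spin": -0.03, "fingers": 1}, {"translation": [0.0124, 0.0834, 0.0094], "spin": -0.03, "fingers": 1}, {"translation": [0.0084, 0.0839, 0.0094], "spin": -0.03, "fingers": 1}, {"translation": [0.0044, 0.0842, 0.0094], "spin": -0.03, "fingers": 1}, {"translation": [0.0004, 0.0843, 0.0094], "spin": -0.03, "fingers": 1}, {"translation": [-0.0036, 0.0842, 0.0094], "spin": -0.03, "fingers": 1}, {"translation": [-0.0076, 0.0839, 0.0094], "spin": -0.03, "fingers": 1}, {"translation": [-0.0116, 0.0835, 0.0094], "spin": -0.03, "fingers": 1}, {"translation": [-0.0156, 0.0828, 0.0094], "spin": -0.03, "fingers": 1}]'

```text
time: 5.35
tcp_pos: [0.5643, -0.0615, 0.3731]
tool_rot: [[0.935, 0.356, 0.001], [0.356, -0.935, -0.0], [0.001, 0.001, -1.0]]
ft_force: [1.6, -0.4, -0.4]
grip_width: 0.0853
grasp_force: 0.0
```

servo_tool --commands '[{"translation": [-0.0195, 0.082, 0.0094], "spin": -0.03, "fingers": 1}, {"translation": [-0.0234, 0.081, 0.0094], "spin": -0.03, "fingers": 1}, {"translation": [-0.0272, 0.08, 0.0094], "spin": -0.03, "fingers": 1}, {"translation": [0, 0, 0], "spin": 0, "fingers": 1}, {"translation": [0, 0, 0], "spin": 0, "fingers": 1}]'

```text
time: 5.85
tcp_pos: [0.5798, -0.1869, 0.3583]
tool_rot: [[0.878, 0.478, -0.0], [0.478, -0.878, 0.0], [0.0, -0.0, -1.0]]
ft_force: [0.1, 0.7, 0.7]
grip_width: 0.0855
grasp_force: 0.0
```

```bash
cat > pl.py <<'E'
from h import *
s=telemetry.state();R=np.array(s['tool_rot']);print(s['tcp_pos'],np.degrees(np.arctan2(R[1,1],R[0,1])),s['grip_width'],s['time'])
d=grab('wrist','w3.png');P=cloud(d)
m=(d['z_map']>0)&(P[...,2]>.046)&(P[...,2]<.056)&(np.hypot(P[...,0]-.582,P[...,1]+.184)<.06)
h=P[m];q=cv2.minAreaRect(h[:,:2].astype(np.float32));print('handle top',len(h),np.median(h[:,2]),q)
d=grab('scene');P=cloud(d);l=L(P);m=(l[...,0]>30)&(l[...,0]<150)&(l[...,1]>-140)&(l[...,1]<0)&(l[...,2]>45)&(l[...,2]<60)&(d['z_map']>0)
q=l[m];print('post',len(q),q.mean(0) if len(q) else 0)
E
python3 pl.py
```

```text
[ 0.57981318 -0.18686631  0.35829713] -61.436618510303084 0.08551046364438403 5.85
handle top 1297 0.0508725367214115 ((0.5816730260848999, -0.184108704328537), (0.01632189005613327, 0.07933589071035385), 28.559223175048828)
post 50 [ 114.1649036  -104.09139642   52.9320741 ]
```

View pics/w3.png

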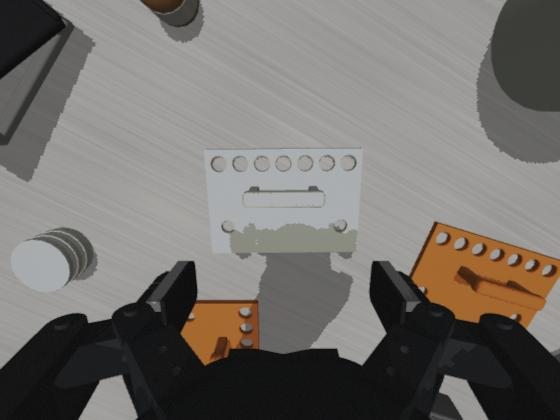

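servo_tool --commands '[{"translation": [0.006, -0.003, 0.06], "spin": 0, "fingers": 1}, {"translation": [0, 0, 0.08], "spin": 0, "fingers": 1}, {"translation": [0, 0, 0.08], "spin": 0, "fingers": 1}, {"translation": [0, 0, 0.036], "spin": 0, "fingers": 1}, {"translation": [0, 0, 0], "spin": 0, "fingers": 1}]'

```text
time: 6.45
tcp_pos: [0.5811, -0.1796, 0.2274]
tool_rot: [[0.875, 0.483, -0.005], [0.483, -0.876, 0.003], [-0.003, -0.005, -1.0]]
ft_force: [0.6, -0.5, 0.0]
grip_width: 0.0854
grasp_force: 0.0
```

```bash
python3 pl.py; python3 -c "
from h import *
rows([([.5817,-.1841,.188],-61.44)],1)"
```

```text
[ 0.58108734 -0.17957721  0.22740153] -61.10544859550256 0.08543567055171197 6.45
handle top 3900 0.050860671716018296 ((0.5826616883277893, -0.18425531685352325), (0.015621734783053398, 0.08005720376968384), 28.68735122680664)
post 47 [ 114.22660653 -104.01971451   52.96856746]
[ 0.5817 -0.1841  0.188 ] -61.44 1
{"translation":[-0.0059,0.0051,0.0857],"spin":0.0030,"fingers":1} 
--
```

servo_tool --commands '[{"translation": [0, 0, 0], "spin": 0, "fingers": 1}, {"translation": [0, 0, 0], "spin": 0, "fingers": 1}, {"translation": [0, 0, 0], "spin": 0, "fingers": 1}]'

```text
time: 6.85
tcp_pos: [0.583, -0.1821, 0.2314]
tool_rot: [[0.877, 0.48, 0.002], [0.48, -0.877, -0.001], [0.002, 0.002, -1.0]]
ft_force: [1.0, 0.3, 0.1]
grip_width: 0.0854
grasp_force: 0.0
```

servo_tool --commands '[{"translation": [-0.004, 0.003, 0.006], "spin": 0, "fingers": 1}, {"translation": [0, 0, 0.01], "spin": 0, "fingers": 1}, {"translation": [0, 0, 0.01], "spin": 0, "fingers": 1}, {"translation": [0, 0, 0.005], "spin": 0, "fingers": 1}, {"translation": [0, 0, 0], "spin": 0, "fingers": 1}, {"translation": [0, 0, 0], "spin": 0, "fingers": 1}, {"translation": [0, 0, 0], "spin": 0, "fingers": 1}]'

```text
time: 7.55
tcp_pos: [0.5816, -0.1842, 0.2145]
tool_rot: [[0.877, 0.48, 0.0], [0.48, -0.877, 0.0], [0.0, 0.0, -1.0]]
ft_force: [0.5, 0.3, 1.0]
grip_width: 0.0853
grasp_force: 0.0
```

servo_tool --commands '[{"translation": [0, 0, 0.01], "spin": 0, "fingers": 1}, {"translation": [0, 0, 0.01], "spin": 0, "fingers": 1}, {"translation": [0, 0, 0.01], "spin": 0, "fingers": 1}, {"translation": [0, 0, 0.01], "spin": 0, "fingers": 1}, {"translation": [0, 0, 0.01], "spin": 0, "fingers": 1}, {"translation": [0, 0, 0.003], "spin": 0, "fingers": 1}, {"translation": [0, 0, 0], "spin": 0, "fingers": 1}, {"translation": [0, 0, 0], "spin": 0, "fingers": 0.8}, {"translation": [0, 0, 0], "spin": 0, "fingers": 0.5}, {"translation": [0, 0, 0], "spin": 0, "fingers": 0.5}]'

```text
time: 8.55
tcp_pos: [0.5818, -0.1843, 0.1885]
tool_rot: [[0.877, 0.48, 0.001], [0.48, -0.877, -0.0], [0.001, 0.001, -1.0]]
ft_force: [0.2, -0.2, 2.8]
grip_width: 0.0789
grasp_force: 73.3
```

```bash
python3 - <<'E'
from h import *
t=W(18,0,32);xh=X.copy();xh[2]=0;xh/=np.linalg.norm(xh);print(t,xh,np.degrees(np.arctan2(Y[1],Y[0])))
h=t-xh*.056;h[2]=.345;print(h)
s=telemetry.state();p=np.array(s['tcp_pos'])
rows([(p+[0,0,.16],None),(h,-101.8)],.5,step=.035)
E
```

```text
[0.57510447 0.19618692 0.11770372] [-0.97890397  0.20432085  0.        ] -101.7897452211902
[0.62992309 0.18474495 0.345     ]
[0.62992309 0.18474495 0.345     ] -101.8 16
{"translation":[0.0000,0.0000,-0.0640],"spin":-0.0000,"fingers":0.5},
{"translation":[0.0000,0.0000,-0.0640],"spin":-0.0000,"fingers":0.5},
{"translation":[0.0000,0.0000,-0.0640],"spin":-0.0000,"fingers":0.5},
{"translation":[0.0000,0.0000,-0.0640],"spin":-0.0000,"fingers":0.5},
{"translation":[0.0000,0.0000,-0.0640],"spin":-0.0000,"fingers":0.5},
{"translation":[0.0399,-0.0547,0.0006],"spin":0.0409,"fingers":0.5},
{"translation":[0.0363,-0.0571,0.0006],"spin":0.0409,"fingers":0.5},
{"translation":[0.0325,-0.0593,0.0006],"spin":0.0409,"fingers":0.5},
{"translation":[0.0287,-0.0613,0.0006],"spin":0.0409,"fingers":0.5},
{"translation":[0.0247,-0.0630,0.0006],"spin":0.0409,"fingers":0.5},
{"translation":[0.0206,-0.0645,0.0006],"spin":0.0409,"fingers":0.5},
{"translation":[0.0164,-0.0657,0.0006],"spin":0.0409,"fingers":0.5} 
--
{"translation":[0.0122,-0.0666,0.0006],"spin":0.0409,"fingers":0.5},
{"translation":[0.0079,-0.0672,0.0006],"spin":0.0409,"fingers":0.5},
{"translation":[0.0035,-0.0676,0.0006],"spin":0.0409,"fingers":0.5},
{"translation":[-0.0008,-0.0677,0.0006],"spin":0.0409,"fingers":0.5} 
--
```

servo_tool --commands '[{"translation": [0, 0, -0.03], "spin": 0, "fingers": 0.5}, {"translation": [0, 0, -0.07], "spin": 0, "fingers": 0.5}, {"translation": [0, 0, -0.07], "spin": 0, "fingers": 0.5}, {"translation": [0, 0, -0.07], "spin": 0, "fingers": 0.5}, {"translation": [0, 0, -0.07], "spin": 0, "fingers": 0.5}, {"translation": [0.04, -0.055, 0], "spin": 0.041, "fingers": 0.5}, {"translation": [0.036, -0.057, 0], "spin": 0.041, "fingers": 0.5}, {"translation": [0.033, -0.059, 0], "spin": 0.041, "fingers": 0.5}, {"translation": [0.029, -0.061, 0], "spin": 0.041, "fingers": 0.5}, {"translation": [0.025, -0.063, 0], "spin": 0.041, "fingers": 0.5}, {"translation": [0.021, -0.065, 0], "spin": 0.041, "fingers": 0.5}, {"translation": [0.016, -0.066, 0], "spin": 0.041, "fingers": 0.5}]'

```text
time: 9.75
tcp_pos: [0.6122, 0.0523, 0.3435]
tool_rot: [[0.999, 0.047, -0.0], [0.047, -0.999, -0.0], [-0.0, 0.0, -1.0]]
ft_force: [-0.2, -0.2, -2.5]
grip_width: 0.079
grasp_force: 74.2
```

servo_tool --commands '[{"translation": [0.012, -0.067, 0], "spin": 0.041, "fingers": 0.5}, {"translation": [0.008, -0.067, 0], "spin": 0.041, "fingers": 0.5}, {"translation": [0.0035, -0.0676, 0], "spin": 0.041, "fingers": 0.5}, {"translation": [-0.001, -0.0677, 0], "spin": 0.041, "fingers": 0.5}, {"translation": [0, 0, 0], "spin": 0, "fingers": 0.5}, {"translation": [0, 0, 0], "spin": 0, "fingers": 0.5}, {"translation": [0, 0, 0], "spin": 0, "fingers": 0.5}, {"translation": [0, 0, 0], "spin": 0, "fingers": 0.5}]'

```text
time: 10.55
tcp_pos: [0.6304, 0.1833, 0.343]
tool_rot: [[0.978, -0.209, -0.0], [-0.209, -0.978, -0.001], [0.0, 0.001, -1.0]]
ft_force: [0.2, -0.4, -3.6]
grip_width: 0.0789
grasp_force: 74.3
```

```bash
cat > chk.py <<'E'
import sys
from h import *
s=telemetry.state();R=np.array(s['tool_rot']);print(s['tcp_pos'],np.degrees(np.arctan2(R[1,1],R[0,1])),s['grip_width'],s['ft_force'],s['time'])
tag=sys.argv[1]
hz=s['tcp_pos'][2]-.143; hp=np.array([*s['tcp_pos'][:2],hz])
for n in ('wrist','scene'):
    d=grab(n,n+tag+'.png');P=cloud(d);im=d['image'].astype(int)
    D=P-hp
    m=(d['z_map']>0)&(np.abs(D@np.array([*X[:2],0])/np.hypot(*X[:2]))<.10)&(np.abs(D@np.array([Y[0],Y[1],0]))<.10)&(D[...,2]<-.005)&(D[...,2]>-.09)&(im.min(2)>90)
    Q=P[m]
    if len(Q)<30: print(n,'few',len(Q));continue
    c=np.median(Q,0)
    rng=np.random.default_rng(0);best=0
    for _ in range(300):
        a=Q[rng.choice(len(Q),3,False)];nn=np.cross(a[1]-a[0],a[2]-a[0]);k=np.linalg.norm(nn)
        if k<1e-6: continue
        nn/=k;i=abs((Q-a[0])@nn)<.002
        if i.sum()>best: best=i.sum();I=i
    Q2=Q[I];c=Q2.mean(0);nn=np.linalg.svd(Q2-c,full_matrices=False)[2][2];nn*=np.sign(nn[2])
    print(n,best,len(Q),'plate normal in board axes deg',np.degrees(np.arcsin(B.T@nn))[:2],'world tilt',np.degrees(np.arccos(nn[2])))
    l=L(Q2);print(' board xyz: top-face mean',l.mean(0),'min',l.min(0),'max',l.max(0))
E
python3 chk.py 4
```

```text
[0.63044393 0.18329326 0.34296847] -102.04389523018115 0.07887125392097344 [ 0.17330875 -0.39905913 -3.58277239] 10.55
wrist 31000 31476 plate normal in board axes deg [27.96262724 -0.05653949] world tilt 0.06530193144708181
 board xyz: top-face mean [-14.8716847    1.00931113  99.18083642] min [-53.29742074 -85.31629372  63.37233859] max [ 51.09746122  86.31060183 120.22637481]
scene 1310 1913 plate normal in board axes deg [28.06480741  0.12352906] world tilt 0.1829217416047214
 board xyz: top-face mean [  0.47356286 -19.90615337  92.55957179] min [-51.87849309 -84.97761252  61.84934499] max [ 55.23380973  87.42611922 121.05497189]
```

View pics/wrist4.png

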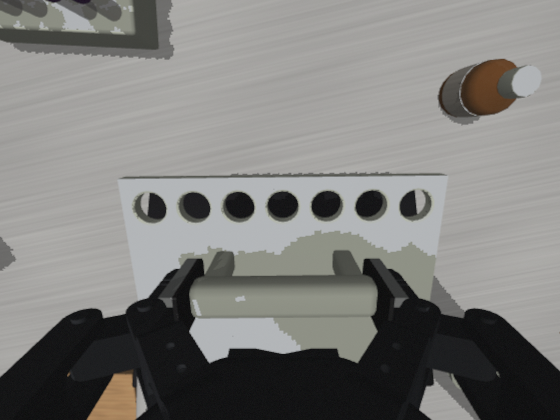

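servo_tool --commands '[{"translation": [0, -0.002, 0.02], "spin": 0, "fingers": 0.5}, {"translation": [0, 0, 0.02], "spin": 0, "fingers": 0.5}, {"translation": [0, 0, 0.02], "spin": 0, "fingers": 0.5}, {"translation": [0, 0, 0.014], "spin": 0, "fingers": 0.5}, {"translation": [0.003, 0, 0.006], "spin": 0, "fingers": 0.5}, {"translation": [0.003, 0, 0.006], "spin": 0, "fingers": 0.5}, {"translation": [0.003, 0, 0.006], "spin": 0, "fingers": 0.5}, {"translation": [0, 0, 0], "spin": 0, "fingers": 0.5}]'

```text
time: 11.45
tcp_pos: [0.6352, 0.1851, 0.2977]
tool_rot: [[0.978, -0.207, 0.0], [-0.207, -0.978, -0.0], [0.0, 0.0, -1.0]]
ft_force: [-1.4, -1.4, 4.8]
grip_width: 0.0787
grasp_force: 75.5
```

servo_tool --commands '[{"translation": [0.003, 0, 0.006], "spin": 0, "fingers": 0.5}, {"translation": [0.003, 0, 0.006], "spin": 0, "fingers": 0.5}, {"translation": [0.003, 0, 0.006], "spin": 0, "fingers": 0.5}, {"translation": [0, 0, 0], "spin": 0, "fingers": 0.5}]'

```text
time: 11.85
tcp_pos: [0.6401, 0.1843, 0.2892]
tool_rot: [[0.978, -0.207, 0.002], [-0.207, -0.978, 0.0], [0.002, -0.001, -1.0]]
ft_force: [1.1, -1.6, 5.8]
grip_width: 0.0786
grasp_force: 75.9
```

```bash
python3 chk.py 5
```

```text
[0.64007635 0.18430285 0.2891529 ] -101.94548209170206 0.07862434887420629 [ 1.05503411 -1.58709351  5.75859614] 11.85
wrist 25972 26283 plate normal in board axes deg [12.70503314 -0.03980722] world tilt 15.224982026811869
 board xyz: top-face mean [-41.29234101  -1.5753258   52.17708881] min [-80.55143979 -88.29440002  33.03265378] max [38.56207755 83.43803468 62.63829917]
scene 1114 1751 plate normal in board axes deg [13.10184387 -0.10882315] world tilt 14.828489909979103
 board xyz: top-face mean [-14.77502859 -24.86273406  47.28081264] min [-77.93782139 -88.23763244  32.96670136] max [39.53676795 82.63862906 63.83147862]
```

servo_tool --commands '[{"translation": [0.003, 0, 0.006], "spin": 0, "fingers": 0.5}, {"translation": [0.003, 0, 0.006], "spin": 0, "fingers": 0.5}, {"translation": [0.003, 0, 0.006], "spin": 0, "fingers": 0.5}, {"translation": [0.003, 0, 0.006], "spin": 0, "fingers": 0.5}, {"translation": [0.003, 0, 0.006], "spin": 0, "fingers": 0.5}, {"translation": [0, 0, 0], "spin": 0, "fingers": 0.5}]'

```text
time: 12.55
tcp_pos: [0.6476, 0.1833, 0.2742]
tool_rot: [[0.978, -0.207, 0.003], [-0.207, -0.978, 0.001], [0.002, -0.002, -1.0]]
ft_force: [1.5, -0.2, 5.5]
grip_width: 0.0791
grasp_force: 76.6
```

```bash
python3 chk.py 6
```

```text
[0.64762015 0.18328396 0.27423305] -101.93698068339691 0.07906118273841921 [ 1.46650633 -0.24809752  5.50230678] 12.55
wrist 22910 23309 plate normal in board axes deg [1.47536001 0.00509987] world tilt 26.454607912314795
 board xyz: top-face mean [-46.68549079  -1.80275481  40.50532849] min [-88.15549625 -89.33029586  36.68042524] max [24.21135651 83.16084339 43.48572252]
scene 869 1372 plate normal in board axes deg [ 1.966343   -0.03759939] world tilt 25.963649380421586
 board xyz: top-face mean [-23.71451341 -29.50097053  40.79887962] min [-86.02918637 -88.64851412  37.30990644] max [24.54529221 81.40904912 44.92356647]
```

```bash
cat > go.py <<'E'
from h import *
import sys
e=np.array([0,0,.1435])
legs=[(W(*eval(a))+e,-101.8) for a in sys.argv[2:]]
rows(legs,.5,step=float(sys.argv[1]))
s=telemetry.state();print('handle now',L(np.array(s['tcp_pos'])-e),s['ft_force'])
E
python3 go.py .004 -41,-2,83 -23,.8,83
```

```text
[0.63378522 0.18312159 0.28705921] -101.80000000000001 7
{"translation":[0.0025,0.0002,-0.0043],"spin":-0.0007,"fingers":0.5},
{"translation":[0.0025,0.0002,-0.0043],"spin":-0.0007,"fingers":0.5},
{"translation":[-0.0064,0.0011,-0.0034],"spin":-0.0000,"fingers":0.5},
{"translation":[-0.0064,0.0011,-0.0034],"spin":-0.0000,"fingers":0.5},
{"translation":[-0.0064,0.0011,-0.0034],"spin":-0.0000,"fingers":0.5},
{"translation":[-0.0064,0.0011,-0.0034],"spin":-0.0000,"fingers":0.5},
{"translation":[-0.0064,0.0011,-0.0034],"spin":-0.0000,"fingers":0.5} 
--
handle now [-40.82935328  -2.16834545  78.03143125] [1.53733483 0.36024095 4.31204347]
```

servo_tool --commands '[{"translation": [0.0025, 0, -0.0043], "spin": 0, "fingers": 0.5}, {"translation": [0.0025, 0, -0.0043], "spin": 0, "fingers": 0.5}, {"translation": [0, 0, 0], "spin": 0, "fingers": 0.5}, {"translation": [-0.0064, 0.001, -0.0034], "spin": 0, "fingers": 0.5}, {"translation": [-0.0064, 0.001, -0.0034], "spin": 0, "fingers": 0.5}, {"translation": [-0.0064, 0.001, -0.0034], "spin": 0, "fingers": 0.5}, {"translation": [-0.0064, 0.001, -0.0034], "spin": 0, "fingers": 0.5}, {"translation": [-0.0064, 0.001, -0.0034], "spin": 0, "fingers": 0.5}, {"translation": [0, 0, 0], "spin": 0, "fingers": 0.5}, {"translation": [0, 0, 0], "spin": 0, "fingers": 0.5}, {"translation": [0, 0, 0], "spin": 0, "fingers": 0.5}]'

```text
time: 13.75
tcp_pos: [0.633, 0.1831, 0.2858]
tool_rot: [[0.978, -0.207, 0.0], [-0.207, -0.978, -0.0], [0.0, -0.0, -1.0]]
ft_force: [-0.0, 0.7, -2.3]
grip_width: 0.0785
grasp_force: 75.8
```

```bash
python3 chk.py 7; python3 go.py .004 -23,0.8,68; python3 -c "
import cv2;i=cv2.imread('pics/scene7.png')[200:340,220:400];cv2.imwrite('pics/c7.png',cv2.resize(i,None,fx=4,fy=4,interpolation=2))"
```

```text
[0.6329816  0.18311558 0.28579132] -101.92390614742342 0.07846431066938052 [-0.01851558  0.65018334 -2.2904486 ] 13.75
wrist 23635 24048 plate normal in board axes deg [ 3.68719424 -0.05018165] world tilt 24.242820615974715
 board xyz: top-face mean [-29.89642808   1.58821864  44.16943492] min [-70.98068009 -85.69115638  37.71712707] max [43.70796477 86.57745001 48.22094618]
scene 963 1532 plate normal in board axes deg [3.94818758 0.41023339] world tilt 23.984979714771132
 board xyz: top-face mean [ -3.9697486  -24.3283321   43.04526538] min [-69.44801077 -84.78665849  36.52457346] max [51.18697773 86.82642215 49.27648766]
[0.62690756 0.18455712 0.2738064 ] -101.79999999999998 4
{"translation":[-0.0031,-0.0001,0.0060],"spin":-0.0004,"fingers":0.5},
{"translation":[-0.0031,-0.0001,0.0060],"spin":-0.0004,"fingers":0.5},
{"translation":[-0.0031,-0.0001,0.0060],"spin":-0.0004,"fingers":0.5},
{"translation":[-0.0031,-0.0001,0.0060],"spin":-0.0004,"fingers":0.5} 
--
handle now [-22.96354754   1.00685083  81.45407962] [-0.35372154 -0.29074275 -2.9154411 ]
```

View pics/c7.png

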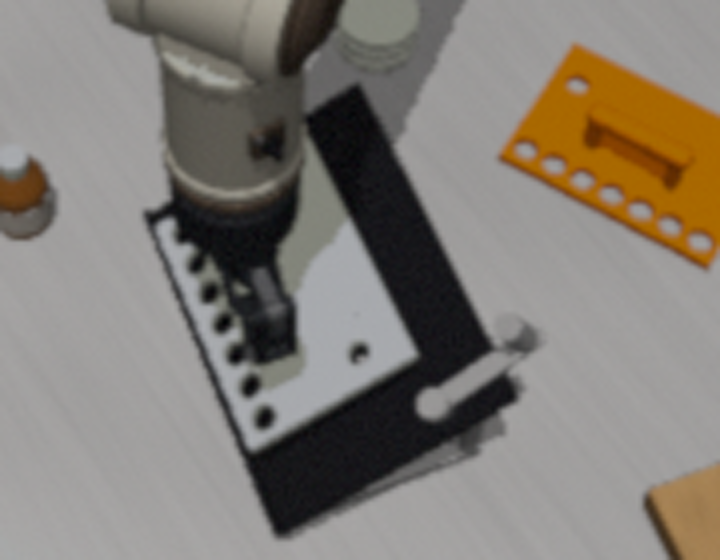

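servo_tool --commands '[{"translation": [-0.004, 0, 0.006], "spin": 0, "fingers": 0.5}, {"translation": [-0.004, 0, 0.006], "spin": 0, "fingers": 0.5}, {"translation": [-0.0035, 0, 0.006], "spin": 0, "fingers": 0.5}, {"translation": [-0.003, 0, 0.006], "spin": 0, "fingers": 0.5}, {"translation": [0, 0, 0], "spin": 0, "fingers": 0.5}, {"translation": [0, 0, 0], "spin": 0, "fingers": 0.5}]'

```text
time: 14.45
tcp_pos: [0.6261, 0.1848, 0.2737]
tool_rot: [[0.978, -0.207, 0.001], [-0.207, -0.978, 0.0], [0.001, -0.001, -1.0]]
ft_force: [3.5, 1.7, -4.9]
grip_width: 0.0788
grasp_force: 75.6
```

```bash
python3 chk.py 8; python3 go.py .004 -22.5,0.5,52; python3 -c "
import cv2;i=cv2.imread('pics/scene8.png')[200:340,220:400];cv2.imwrite('pics/c8.png',cv2.resize(i,None,fx=4,fy=4,interpolation=2))"
```

```text
[0.62609921 0.18477714 0.27369341] -101.93165474369489 0.07884119146736605 [ 3.53314322  1.74268203 -4.89427769] 14.45
wrist 23988 24821 plate normal in board axes deg [4.65208475 0.02131567] world tilt 23.277891617024103
 board xyz: top-face mean [-30.0594479    1.14421606  30.38303015] min [-70.98936537 -86.14193603  22.92034721] max [44.46361244 86.48275127 35.24911246]
scene 1005 1629 plate normal in board axes deg [4.9206494  0.05900859] world tilt 23.00938701169778
 board xyz: top-face mean [ -3.3625117  -25.54794842  29.25193649] min [-69.14279622 -85.56790719  22.98145748] max [50.32256434 84.64244556 36.68221558]
[0.61920024 0.18647229 0.25990426] -101.80000000000001 4
{"translation":[-0.0036,-0.0001,0.0069],"spin":-0.0004,"fingers":0.5},
{"translation":[-0.0036,-0.0001,0.0069],"spin":-0.0004,"fingers":0.5},
{"translation":[-0.0036,-0.0001,0.0069],"spin":-0.0004,"fingers":0.5},
{"translation":[-0.0036,-0.0001,0.0069],"spin":-0.0004,"fingers":0.5} 
--
handle now [-22.29058385   0.77610358  67.5814269 ] [ 3.53587371  2.22981952 -5.05464821]
```

View pics/c8.png

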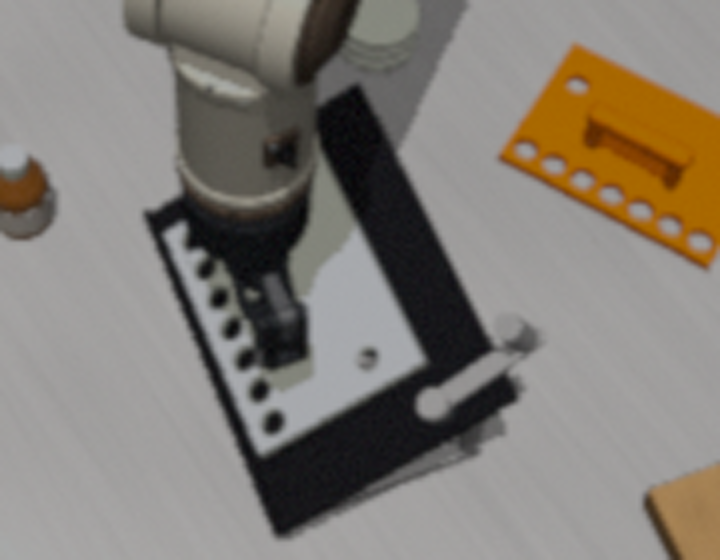

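servo_tool --commands '[{"translation": [-0.001, 0, 0.007], "spin": 0, "fingers": 0.5}, {"translation": [-0.0025, 0, 0.008], "spin": 0, "fingers": 0.5}, {"translation": [-0.0035, 0, 0.007], "spin": 0, "fingers": 0.5}, {"translation": [-0.0035, 0, 0.007], "spin": 0, "fingers": 0.5}, {"translation": [0, 0, 0], "spin": 0, "fingers": 0.5}, {"translation": [0, 0, 0], "spin": 0, "fingers": 0.5}]'

```text
time: 15.15
tcp_pos: [0.6201, 0.1859, 0.2587]
tool_rot: [[0.979, -0.206, -0.002], [-0.206, -0.979, -0.0], [-0.001, 0.001, -1.0]]
ft_force: [1.9, 1.6, -4.5]
grip_width: 0.0792
grasp_force: 75.5
```

```bash
python3 chk.py 9; python3 go.py .004 -24,0.5,45
```

```text
[0.62006379 0.18592919 0.25868797] -101.88313422933915 0.0792234405122171 [ 1.9220032   1.58446827 -4.53543941] 15.15
wrist 23922 24932 plate normal in board axes deg [ 4.19857311 -0.09962723] world tilt 23.73158502732778
 board xyz: top-face mean [-31.01180547   1.58062648  13.9978822 ] min [-72.08695546 -85.80578383   6.77177971] max [42.89070319 86.66132275 18.7269385 ]
scene 935 1542 plate normal in board axes deg [ 4.62042761 -0.01111819] world tilt 23.309542280262974
 board xyz: top-face mean [ -6.65231307 -24.38903314  12.79663387] min [-70.12381922 -85.50074952   6.19032221] max [50.63022072 86.10519084 19.71200084]
[0.61728799 0.18687143 0.25301703] -101.80000000000001 2
{"translation":[-0.0031,-0.0004,0.0059],"spin":-0.0005,"fingers":0.5},
{"translation":[-0.0031,-0.0004,0.0059],"spin":-0.0005,"fingers":0.5} 
--
handle now [-23.98940583   0.91695617  51.66196886] [ 0.97520178  1.54940301 -4.04174938]
```

servo_tool --commands '[{"translation": [-0.003, 0, 0.006], "spin": 0, "fingers": 0.5}, {"translation": [-0.003, 0, 0.006], "spin": 0, "fingers": 0.5}, {"translation": [-0.001, 0, 0.003], "spin": 0, "fingers": 0.5}, {"translation": [0, 0, 0.002], "spin": 0, "fingers": 0.5}, {"translation": [0, 0, 0], "spin": 0, "fingers": 0.5}, {"translation": [0, 0, 0], "spin": 0, "fingers": 0.5}]'

```text
time: 15.85
tcp_pos: [0.619, 0.1859, 0.2528]
tool_rot: [[0.978, -0.208, 0.005], [-0.208, -0.978, 0.0], [0.005, -0.001, -1.0]]
ft_force: [3.7, -1.3, 6.2]
grip_width: 0.0791
grasp_force: 76.7
```

```bash
python3 chk.py 10; python3 go.py .004 -24,0.5,45
```

```text
[0.61897968 0.18585048 0.25282986] -101.99043608824223 0.0790634831652069 [ 3.73530449 -1.34050444  6.18351519] 15.85
wrist 22673 23697 plate normal in board axes deg [0.94173599 0.01685376] world tilt 26.988236306732166
 board xyz: top-face mean [-31.9878222    1.77288947   8.36373108] min [-72.52202264 -85.89828151   5.2360279 ] max [38.51866843 86.52297021 10.73351251]
scene 740 1310 plate normal in board axes deg [2.01873577 0.86691307] world tilt 25.92449688562179
 board xyz: top-face mean [-10.91521578 -25.70216334   8.86781167] min [-70.53164409 -85.84614573   3.74298536] max [40.47933605 85.65355757 13.63102068]
[0.61728799 0.18687143 0.25301703] -101.8 1
{"translation":[-0.0037,-0.0013,-0.0003],"spin":-0.0021,"fingers":0.5} 
--
handle now [-25.71859433   1.18091321  45.72158802] [ 4.22397722 -2.3530656   5.84161781]
```

servo_tool --commands '[{"translation": [0, 0, 0.004], "spin": 0, "fingers": 0.5}, {"translation": [0, 0, 0.002], "spin": 0, "fingers": 0.5}, {"translation": [0, 0, 0], "spin": 0, "fingers": 1}, {"translation": [0, 0, 0], "spin": 0, "fingers": 1}, {"translation": [0, 0, 0], "spin": 0, "fingers": 1}, {"translation": [0, 0, 0], "spin": 0, "fingers": 1}]'

```text
time: 16.55
tcp_pos: [0.6168, 0.1866, 0.2474]
tool_rot: [[0.979, -0.206, -0.001], [-0.206, -0.979, -0.0], [-0.001, 0.0, -1.0]]
ft_force: [-0.3, 0.1, 0.5]
grip_width: 0.0853
grasp_force: 0.0
```

```bash
python3 chk.py 11; python3 go.py .004 -24,0.5,45
```

```text
[0.61682957 0.18655174 0.24736928] -101.89760830606157 0.0853411763164913 [-0.27472993  0.10626791  0.46093034] 16.55
wrist 23205 24255 plate normal in board axes deg [-0.16899627 -0.0119951 ] world tilt 28.098966098738455
 board xyz: top-face mean [-35.4938808    1.08555172   6.86060312] min [-73.28517052 -85.79474046   4.49162036] max [28.73725034 85.94548263  9.18325507]
scene 622 1052 plate normal in board axes deg [0.53083709 0.00667763] world tilt 27.3991311309246
 board xyz: top-face mean [-21.75382526 -31.69913971   7.09880946] min [-70.77040687 -85.01585576   4.53457952] max [28.93341062 83.78094968  9.55171061]
[0.61728799 0.18687143 0.25301703] -101.8 2
{"translation":[0.0002,-0.0004,-0.0056],"spin":-0.0006,"fingers":0.5},
{"translation":[0.0002,-0.0004,-0.0056],"spin":-0.0006,"fingers":0.5} 
--
handle now [-26.41076496   0.89388249  39.97402031] [0.68078411 0.65823075 0.22526218]
```

servo_tool --commands '[{"translation": [0, 0, -0.01], "spin": 0, "fingers": 1}, {"translation": [0, 0, -0.02], "spin": 0, "fingers": 1}, {"translation": [0, 0, -0.03], "spin": 0, "fingers": 1}, {"translation": [0, 0, -0.04], "spin": 0, "fingers": 1}, {"translation": [0, 0, -0.05], "spin": 0, "fingers": 1}, {"translation": [0, 0, -0.05], "spin": 0, "fingers": 1}, {"translation": [0, 0, -0.05], "spin": 0, "fingers": 0.5}, {"translation": [0, 0, 0], "spin": 0, "fingers": 0.5}, {"translation": [0, 0, 0], "spin": 0, "fingers": 0.5}]'

```text
time: 17.55
tcp_pos: [0.6174, 0.1866, 0.3748]
tool_rot: [[0.978, -0.207, 0.003], [-0.207, -0.978, 0.001], [0.003, -0.001, -1.0]]
ft_force: [0.2, 0.0, -0.8]
grip_width: 0.0442
grasp_force: 0.0
```

```bash
python3 - <<'E'
from h import *
for n in('scene','wrist'):
    d=grab(n);l=L(cloud(d));im=d['image'].astype(int)
    m=(abs(l[...,0]+10)<70)&(abs(l[...,1])<100)&(l[...,2]>4)&(l[...,2]<14)&(d['z_map']>0)&(im.min(2)>80)
    q=l[m];A=np.c_[q[:,:2],np.ones(len(q))];k=np.linalg.lstsq(A,q[:,2],rcond=None)[0]
    print(n,len(q),'slopes',k,'min/max',np.percentile(q,[.5,99.5],axis=0),'z at pins',k[2]+18*k[0]+65*k[1],k[2]+18*k[0]-65*k[1])
    m=(l[...,0]>90)&(l[...,0]<140)&(abs(l[...,1]+105)<30)&(l[...,2]>46)&(l[...,2]<60)&(d['z_map']>0)
    print('post',m.sum(),l[m].mean(0) if m.any() else '')
s=telemetry.state();print(s['tcp_pos'])
rows([(post(1.5)+[0,0,.215],-93.7),(post(1.5)+[0,0,.155],-93.7)],.5)
E
```

```text
scene 1843 slopes [ 2.47941061e-03 -1.64746289e-03  7.85876316e+00] min/max [[-70.35948735 -83.95944549   4.14712202]
 [ 50.18698501  85.33986272  13.22412019]] z at pins 7.796307462369963 8.010477638125971
post 52 [ 114.58081415 -103.9305303    52.50165994]
wrist 15213 slopes [2.44504639e-03 6.66579309e-05 6.91453478e+00] min/max [[-71.34246769 -84.28224286   4.92642927]
 [ 47.53127055  84.42696615   8.6764863 ]] z at pins 6.962878379926731 6.95421284890634
post 376 [113.02907432 -99.54800925  52.25366174]
[0.61687402 0.1862536  0.3725867 ]
[0.51511643 0.31397702 0.3211213 ] -93.7 6
{"translation":[-0.0630,-0.0520,-0.0043],"spin":-0.0228,"fingers":0.5},
{"translation":[-0.0611,-0.0542,-0.0043],"spin":-0.0228,"fingers":0.5},
{"translation":[-0.0591,-0.0564,-0.0043],"spin":-0.0228,"fingers":0.5},
{"translation":[-0.0570,-0.0584,-0.0043],"spin":-0.0228,"fingers":0.5},
{"translation":[0.0000,0.0000,0.0600],"spin":-0.0000,"fingers":0.5},
{"translation":[0.0000,0.0000,0.0600],"spin":-0.0000,"fingers":0.5} 
--
```

servo_tool --commands '[{"translation": [-0.063, -0.052, -0.004], "spin": -0.023, "fingers": 0.5}, {"translation": [-0.061, -0.054, -0.004], "spin": -0.023, "fingers": 0.5}, {"translation": [-0.059, -0.056, -0.004], "spin": -0.023, "fingers": 0.5}, {"translation": [-0.057, -0.058, -0.004], "spin": -0.023, "fingers": 0.5}, {"translation": [0, 0, 0], "spin": 0, "fingers": 0.5}, {"translation": [0, 0, 0], "spin": 0, "fingers": 0.5}, {"translation": [0, 0, 0], "spin": 0, "fingers": 0.5}]'

```text
time: 18.35
tcp_pos: [0.5161, 0.3124, 0.3799]
tool_rot: [[0.998, -0.065, -0.001], [-0.065, -0.998, -0.002], [-0.001, 0.002, -1.0]]
ft_force: [0.9, 0.0, -0.2]
grip_width: 0.0426
grasp_force: 0.0
```

```bash
python3 - <<'E'
from h import *
s=telemetry.state();print(s['tcp_pos'],s['time'])
rows([(post(1.5)+[0,0,.155],-93.7)],.5,step=.03)
rows([(post(t)+[0,0,.157],-93.7+np.degrees(1.5-t)) for t in np.linspace(1.5,-.12,14)[1:]],.4,pos=post(1.5)+[0,0,.155],yaw=-93.7)
E
```

```text
[0.51613686 0.31238159 0.37992242] 18.35
[0.51511643 0.31397702 0.3211213 ] -93.69999999999999 2
{"translation":[-0.0011,-0.0015,0.0588],"spin":-0.0002,"fingers":0.5},
{"translation":[-0.0011,-0.0015,0.0588],"spin":-0.0002,"fingers":0.5} 
--
[0.56956621 0.23667606 0.28649094] -0.8808371888066375 13
{"translation":[-0.0004,0.0174,-0.0029],"spin":-0.0793,"fingers":0.4},
{"translation":[-0.0006,0.0173,0.0021],"spin":-0.0793,"fingers":0.4},
{"translation":[-0.0008,0.0171,0.0030],"spin":-0.0793,"fingers":0.4},
{"translation":[-0.0010,0.0169,0.0040],"spin":-0.0793,"fingers":0.4},
{"translation":[-0.0011,0.0167,0.0048],"spin":-0.0793,"fingers":0.4},
{"translation":[-0.0011,0.0165,0.0056],"spin":-0.0793,"fingers":0.4},
{"translation":[-0.0011,0.0162,0.0063],"spin":-0.0793,"fingers":0.4},
{"translation":[-0.0010,0.0160,0.0069],"spin":-0.0793,"fingers":0.4},
{"translation":[-0.0009,0.0158,0.0074],"spin":-0.0793,"fingers":0.4},
{"translation":[-0.0007,0.0156,0.0078],"spin":-0.0793,"fingers":0.4},
{"translation":[-0.0005,0.0155,0.0080],"spin":-0.0793,"fingers":0.4},
{"translation":[-0.0003,0.0154,0.0081],"spin":-0.0793,"fingers":0.4} 
--
{"translation":[-0.0000,0.0154,0.0082],"spin":-0.0793,"fingers":0.4} 
--
```

servo_tool --commands '[{"translation": [-0.001, -0.0015, 0.059], "spin": 0, "fingers": 0.5}, {"translation": [-0.001, -0.0015, 0.059], "spin": 0, "fingers": 0.5}, {"translation": [0, 0, 0], "spin": 0, "fingers": 0.4}, {"translation": [0, 0, 0], "spin": 0, "fingers": 0.35}, {"translation": [0, 0, 0], "spin": 0, "fingers": 0.35}]'

```text
time: 18.85
tcp_pos: [0.5156, 0.3151, 0.3231]
tool_rot: [[0.998, -0.065, 0.002], [-0.065, -0.998, 0.001], [0.002, -0.001, -1.0]]
ft_force: [0.4, 0.7, 0.2]
grip_width: 0.0296
grasp_force: 0.0
```

servo_tool --commands '[{"translation": [-0.0004, 0.0174, -0.003], "spin": -0.079, "fingers": 0.35}, {"translation": [-0.0006, 0.0173, 0.002], "spin": -0.079, "fingers": 0.35}, {"translation": [-0.0008, 0.017, 0.003], "spin": -0.079, "fingers": 0.35}, {"translation": [-0.001, 0.017, 0.004], "spin": -0.079, "fingers": 0.35}, {"translation": [-0.001, 0.0167, 0.0048], "spin": -0.079, "fingers": 0.35}, {"translation": [-0.001, 0.0165, 0.0056], "spin": -0.079, "fingers": 0.35}, {"translation": [-0.001, 0.0162, 0.0063], "spin": -0.079, "fingers": 0.35}, {"translation": [-0.001, 0.016, 0.007], "spin": -0.079, "fingers": 0.35}, {"translation": [-0.001, 0.0158, 0.0074], "spin": -0.079, "fingers": 0.35}, {"translation": [-0.0007, 0.0156, 0.0078], "spin": -0.079, "fingers": 0.35}, {"translation": [-0.0005, 0.0155, 0.008], "spin": -0.079, "fingers": 0.35}, {"translation": [0, 0, 0], "spin": 0, "fingers": 0.35}]'

```text
time: 20.05
tcp_pos: [0.5561, 0.24, 0.2965]
tool_rot: [[0.268, 0.963, 0.003], [0.963, -0.268, 0.001], [0.001, 0.002, -1.0]]
ft_force: [2.4, -1.3, 1.3]
grip_width: 0.0298
grasp_force: 11.7
```

```bash
cat > k.py <<'E'
from h import *
s=telemetry.state();print(s['tcp_pos'],s['time'],s['ft_force'],L(np.array(s['tcp_pos'])-[0,0,.155]))
for n in('scene','top','wrist'):
    d=grab(n);l=L(cloud(d));im=d['image'].astype(int)
    m=(l[...,0]>20)&(l[...,0]<125)&(l[...,1]>-130)&(l[...,1]<-20)&(l[...,2]>15.5)&(l[...,2]<19.5)&(d['z_map']>0)&(im.min(2)>60)
    print(n,'arm',m.sum(),l[m].mean(0) if m.any() else '')
    m=(l[...,0]>20)&(l[...,0]<125)&(l[...,1]>-130)&(l[...,1]<-20)&(l[...,2]>50)&(l[...,2]<57)&(d['z_map']>0)&(im.min(2)>90)
    print(n,'post',m.sum(),l[m].mean(0) if m.any() else '')
    m=(abs(l[...,0]+10)<70)&(abs(l[...,1])<100)&(l[...,2]>4)&(l[...,2]<14)&(d['z_map']>0)&(im.min(2)>80)
    q=l[m]
    if len(q)>50: A=np.c_[q[:,:2],np.ones(len(q))];k=np.linalg.lstsq(A,q[:,2],rcond=None)[0];print(' plate',k,np.percentile(q[:,:2],[.5,99.5],axis=0).ravel())
E
python3 k.py
```

```text
[0.55611072 0.23995467 0.29646378] 20.05 [ 2.42898775 -1.2767291   1.331015  ] [ 53.4573964  -38.96360382  40.09499299]
scene arm 102 [ 47.51239592 -79.81179172  17.6815335 ]
scene post 2 [ 47.80585538 -45.83607927  53.46483644]
 plate [5.13764319e-03 9.76642765e-04 7.99593813e+00] [-70.33014274 -84.40038253  48.50496923  86.44602316]
top arm 0 
top post 0 
 plate [ 7.17119567e-03 -1.39242613e-03  8.35191590e+00] [-72.71313679 -56.98467274  37.03717547  86.17866684]
wrist arm 3586 [ 46.41257883 -83.2591865   17.37742923]
wrist post 1066 [ 53.14299482 -39.84020056  52.71040922]
 plate [ 4.92580629e-03 -2.09095341e-03  6.81126969e+00] [-70.24785852 -84.60535968  48.48683416  38.02513638]
```

servo_tool --commands '[{"translation": [0, 0.0154, 0.008], "spin": -0.04, "fingers": 0.35}, {"translation": [0, 0.0154, 0.008], "spin": -0.03, "fingers": 0.35}, {"translation": [0, 0.008, 0.004], "spin": 0, "fingers": 0.35}, {"translation": [0, 0, 0], "spin": 0, "fingers": 0.35}]'

```text
time: 20.6
tcp_pos: [0.5667, 0.2403, 0.2882]
tool_rot: [[0.156, 0.988, -0.012], [0.988, -0.156, -0.003], [-0.005, -0.011, -1.0]]
ft_force: [-23.4, -5.6, 33.3]
grip_width: 0.0301
grasp_force: 26.1
```

```bash
python3 k.py
```

```text
[0.56672283 0.24034435 0.28822628] 20.6 [-23.40705337  -5.61441449  33.32080568] [ 40.49114404 -41.51334563  37.64546489]
scene arm 98 [ 43.72180261 -80.37110005  17.81952001]
scene post 1 [ 34.68756602 -51.76255081  50.3370808 ]
 plate [ 5.06054844e-03 -1.35014210e-03  8.02006762e+00] [-70.24292608 -84.36919888  49.50686645  86.80895924]
top arm 0 
top post 0 
 plate [ 7.44489357e-03 -3.79523782e-03  8.65949263e+00] [-73.50942142 -53.89234114  11.6924147   85.82773987]
wrist arm 3842 [ 42.97041341 -83.20465544  17.40456402]
wrist post 1119 [ 42.65143751 -39.72978945  52.63244357]
 plate [ 4.91371847e-03 -1.54593261e-03  6.84467072e+00] [-70.29144539 -84.69182933  49.1922827   33.05258389]
```

Shut against the stop. I'll back off a little, open and lift.

servo_tool --commands '[{"translation": [0, -0.015, -0.008], "spin": 0, "fingers": 0.4}, {"translation": [0, 0, 0], "spin": 0, "fingers": 0.5}, {"translation": [0, 0, 0], "spin": 0, "fingers": 0.5}, {"translation": [0, 0, -0.03], "spin": 0, "fingers": 0.5}, {"translation": [0, 0, -0.05], "spin": 0, "fingers": 0.5}, {"translation": [0, 0, -0.08], "spin": 0, "fingers": 0.5}, {"translation": [0, 0, -0.08], "spin": 0, "fingers": 0.5}, {"translation": [0, 0, 0], "spin": 0, "fingers": 0.5}, {"translation": [0, 0, 0], "spin": 0, "fingers": 0.5}, {"translation": [0, 0, 0], "spin": 0, "fingers": 0.5}]'

```text
time: 21.75
tcp_pos: [0.5655, 0.2375, 0.4086]
tool_rot: [[0.159, 0.987, -0.001], [0.987, -0.159, -0.001], [-0.001, -0.001, -1.0]]
ft_force: [0.2, -0.4, 0.3]
grip_width: 0.0428
grasp_force: 0.0
```

```bash
python3 k.py
```

```text
[0.5655276  0.23746492 0.40861434] 21.75 [ 0.24779583 -0.4258635   0.30869763] [ 97.39388272 -38.45044451 143.738354  ]
scene arm 98 [ 43.96457004 -78.88936935  17.50713645]
scene post 33 [ 44.952766   -37.33193684  53.42114549]
 plate [2.02371812e-03 4.75913716e-04 7.94911803e+00] [-70.14726023 -84.36148982  49.78227989  86.16957396]
top arm 0 
top post 0 
 plate [ 3.54945642e-03 -7.79110171e-04  8.34511920e+00] [-72.56414124 -72.54944971  45.76678221  86.03276878]
wrist arm 1204 [ 43.18322915 -82.40835567  17.32945384]
wrist post 313 [ 43.8353869  -38.56161719  52.60572197]
 plate [ 2.71328956e-03 -3.96442871e-04  6.81429509e+00] [-69.54682061 -83.85096981  49.37489888  85.20337383]
```

Keeper is at about 0 rad and the plate is flush at x = -10, y = 0.

```bash
python3 -c "
from station import r
print(r.finish_job())"
```

```text
the job is handed in; nothing more can be done
None
```

The plate hangs flush on both pins with the keeper shut (about 0 rad), the gripper is clear of everything, and the job was handed in at about 22 s; it returned no verdict.

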